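Open the sprung gate of the ripening cage and hold it wide

TASK

Open the small cheese cage for the next hand: first turn the grey handle on top of the gate so that its tongue points at the short dark mark on the plate behind it; then squeeze the round-tabbed catch fully together, and only after it the square-tabbed catch. Then swing the gate out past its detent to wide open, about 80 degrees or more, and finish while still holding it there against its closing spring; leave the cheese and the things standing about where they are.

Things in the scene. Friction and masses are not known exactly. Their poses are not given: they have to be found in the camera images.
- pen: Fixed cheese cage, 190 (x) x 260 (y) x 106 mm, white floor and sides, a 60 mm deep aluminium header plate (top at z = 106 mm) over the front. Origin: centre of its underside; the gated front looks along its own -x, y runs along the front. A 66 x 70 mm floor apron with a brass detent dome juts out under the gate's swing, its middle at x -125, y -51 mm.
- gate_hinge (a point): The gate's vertical hinge line, at the height of the table; 80 mm in front (-x) of the cage's origin and 100 mm to -y; axes as pen.
- gate_swing (a joint): Swing of the barred gate (200 mm long, top rail z = 94 mm), rad: 0 closed, along the cage's +y from the hinge; grows to 1.75 swinging out to -x, counterclockwise from above. A spring shuts it (about 2 N at the handle when wide); the detent, passed at 0.65 to 0.95, adds about 2 N. Let go, it springs shut. Locked by handle and both catches (up to 0.1 rad slack).
- handle (a joint): Turn of the grey handle on the gate, rad: 0 when its tongue points along the gate away from the hinge, into the keeper; grows clockwise from above, to 2.4. At 1.1 (gate closed) the tongue points at the mark, a dark bar 14 x 3.5 mm on the header plate, 47 mm from the handle's axis. Takes 0.06 Nm, stays where left; free to turn while the gate swings.
- handle_grip (a point): On the handle's vertical axis, on the gate 185 mm from the hinge, at the height to grip (z = 142 mm). The handle is an upright grey paddle 12 mm thick (own x), 36 mm wide (own y), z = 119 to 153 mm; the steel tongue under it (8 mm wide, reaching 34 mm from the axis, z = 109 to 115 mm) points along own +y. Axes turn with the handle.
- catch_round_grip (a point): Middle of the catch with two round steel tabs (discs 30 mm across, 6 mm thick), at the height to squeeze (z = 131 mm); axes as pen. Tabs either side along y, outer faces 44 mm apart, 22 mm when squeezed, tops z = 142 mm. On the header plate 45 mm behind the gate, 45 or 128 mm from the hinge: the catches change places.
- catch_round (a joint): How far each round tab is squeezed inwards (both move together), m: 0 locked, 0.011 fully squeezed. Takes about 4 N and stays where it is left.
- catch_square_grip (a point): The same for the catch with two square steel tabs (24 mm wide, 32 mm high, tops at z = 142 mm), outer faces 44 mm apart along its own y; it stands in the other of the two places.
- catch_square (a joint): How far each square tab is squeezed inwards, m: 0 locked, 0.011 fully squeezed. Takes about 4 N and stays where it is left.
- gate: The gate itself with its handle; origin on the hinge line at table height, its y along the gate away from the hinge.
- cheese: Flat ochre cheese, 100 mm across, 33 mm high, lying on the cage's floor (z = 10 mm). Leave it there. Origin: centre of its underside.
- cheese_mould_1: Bystander: perforated white cheese mould, 76 mm across, 66 mm high. Origin: centre of its underside.
- steel_weight: Bystander: steel weight with a knob, 56 mm across, 68 mm high. Origin: centre of its underside.
- timer: Bystander: round kitchen timer, 62 mm across, 40 mm high. Origin: centre of its underside.

How it is judged:
By the outcome, as a careful person would: the job done as asked, in the order asked, and still so for the second after the job is handed in, while the arm keeps its last pose, push and grip.
It also fails if it takes over 64 s, if anything falls off the work surface, if the arm or the gripper's body presses on something with over 40 N, if the wrist force passes 120 N, or if a joint passes its speed limit or range.

ROBOT

A 6-joint arm with a two-finger parallel gripper is mounted at the origin on the work surface; the furniture and walls round the work are solid. World frame = base frame: x ahead of the robot, y to its left, z up, the work surface at z = 0. Lengths are in m, angles in rad, forces in N, time in s.
With the tool pointing down it reaches from about 0.325 to 0.9 m from the base axis. Payload 6.1 kg.
Tool frame: the origin (TCP) lies at the very end of the fingers, on their centre line; the grasp point (between the pads) lies 19 mm behind it; z points along the fingers, y is the direction in which the jaws open and shut (so a half turn about z gives the same grasp; the last joint's range is limited). The gripper opens to 87 mm and grips with 3 to 60 N. Pads are 19 mm wide; open, the fingers measure 117 mm over their backs; the gripper's body (75 mm by 190 mm) begins 51 mm behind the grasp point.
Start: joints at [-1.238, 0.22, 1.526, -0, 1.395, -0.126], TCP at [0.277, -0.56, 0.223] pointing down, gripper open.
Joint ranges: [-2.98, 2.98], [-0.91, 2.08], [0.09, 2.57], [-1.24, 4.39], [0.2, 2.65], [-2.68, 2.68]. Speed limits (rad/s): [2.57, 2.57, 3.01, 3.14, 3.14, 3.14].

INTERFACE

Orientations are given as a rotation vector (axis times angle).
In Python, from rig import manip gives the robot as it stands.
- The arm moves only by the tool servo_tool, never from a script. Its argument "deltas" is a list of rows, each a list of 3 entries, a list of its own where there are three numbers: the opening, from 0 (shut) to 1 (fully open), then the shift along the tool's x, y, z in mm, then the turn, a rotation vector about the tool's x, y, z in degrees. A call has 1 to 5 rows; each row shifts and turns the commanded pose from where the row before left it, along the tool's axes as they then stand; what a row does not reach is not made up. A row lasts 1/10 s, in which the tool goes at most 50 mm and 8.59 degrees, less where a joint would pass 70% of its speed; a pose out of reach is approached as far as the arm can. A call is refused whole if a number of a shift passes 50 or a number of a turn 8.59, either way. A call with a gripper value outside its range is refused whole. The fingers move at their own pace and stop on an object; the grip force is fixed at half the most. Time passes only in rows, so rows that do not move let the fingers close. It gives the time, the measured TCP pose, the force and the opening at its end, in the units of the state.
- manip.observe(): the state, without advancing time (a new reading comes with each control period).
- manip.snapshot(name): name is "scene" or "side" or "wrist"; returns a dict with "image" (420x560x3 uint8, red, green, blue), "fx", "fy", "cx", "cy" (pixels), "k1" (the pictures are not rectified: a ray, as slopes to the right and down, at radius r is drawn at 1 + k1 r^2 times it, then the intrinsics apply), "R" (3x3) and "t" (3): a world point X has camera coordinates R X + t. Camera axes: x right, y down, z forward; pixel columns grow to the right and rows downward; lengths in m; the calibration is good to about 2 mm. A picture is of the moment at which its call begins. There is no depth.
- manip.close_job(): hands the job in, once; it reports no verdict.
The state is a dict: "time": time; "joint_positions": joint angles; "joint_vel": joint speeds; "tau": joint torques, N m; "eef_pos": TCP position; "ee_rot": TCP orientation; "force": force on the tool from outside, world axes, zero at the start; "ft_torque": the same for the moment, N m; "finger_gap": finger opening in m.
Only numpy, scipy, OpenCV 4.12 (cv2) and the standard library are available. Lean on these libraries where they do the work, as an engineer would, in place of code of your own. Each camera call takes 0.05 s, during which the arm holds its last target.

## Working session

There is one attempt and no reset: what is moved stays moved. The work goes in short steps, Python scripts to look and compute and a tool call to move; the robot and the scene stay as the last step left them, time stands still between calls to the robot, and variables do not carry over. Pictures are saved under pics/ and viewed, and the job is handed in when it is done.

Besides the shell and the picture viewer there is one more tool, called after "Call:" as name(argument=value, ...) on one line, values as JSON. servo_tool: Moves the arm, as the interface text tells. Its arguments: {"type":"object","properties":{"deltas":{"type":"array"}},"required":["deltas"]}

```bash
ls; mkdir -p pics
python3 - <<'E'
from rig import manip
import cv2,numpy as np
print(manip.observe())
for n in ["scene","side","wrist"]:
    s=manip.snapshot(n); cv2.imwrite(f"pics/{n}0.png",s["image"][:,:,::-1])
    print(n,{k:(np.round(v,4).tolist() if k!="image" else 0) for k,v in s.items()})
E
```

```text
pics
{'time': 0.0, 'joint_positions': array([-1.23807815e+00,  2.21219453e-01,  1.52757952e+00,  7.66027952e-06,
        1.39465846e+00, -1.26082776e-01]), 'joint_vel': array([ 0.00036435,  0.00085347,  0.00242363,  0.00052565, -0.00021921,
       -0.00090365]), 'tau': array([-1.25023398e-03, -4.94622016e+01, -3.87378967e+01,  6.97600725e-02,
        5.74423000e-02, -1.40628786e-04]), 'eef_pos': array([ 0.27660985, -0.55979783,  0.22145808]), 'ee_rot': array([-3.05748550e+00, -7.13954498e-01,  2.90145781e-04]), 'force': array([-0.09963748,  0.25359741, -0.08944374]), 'ft_torque': array([0.04476618, 0.0528394 , 0.00237401]), 'finger_gap': 0.08705022339256159}
scene {'image': 0, 'fx': 387.7409, 'fy': 387.7409, 'cx': 271.503, 'cy': 215.7258, 'k1': -0.067, 'R': [[-0.7277, -0.6859, -0.0086], [-0.4219, 0.4574, -0.7828], [0.5408, -0.566, -0.6223]], 't': [0.4047, 0.263, 0.8237]}
side {'image': 0, 'fx': 523.4758, 'fy': 523.4758, 'cx': 273.3747, 'cy': 206.2643, 'k1': -0.0571, 'R': [[-0.9963, 0.0858, -0.0097], [0.0606, 0.615, -0.7862], [-0.0615, -0.7838, -0.6179]], 't': [0.4967, 0.026, 1.65]}
wrist {'image': 0, 'fx': 305.8985, 'fy': 305.8985, 'cx': 285.3126, 'cy': 209.9871, 'k1': -0.063, 'R': [[0.4434, -0.8963, -0.0014], [-0.8657, -0.4286, 0.2585], [-0.2323, -0.1134, -0.966]], 't': [-0.6239, -0.0313, 0.3894]}
```

View pics/scene0.png

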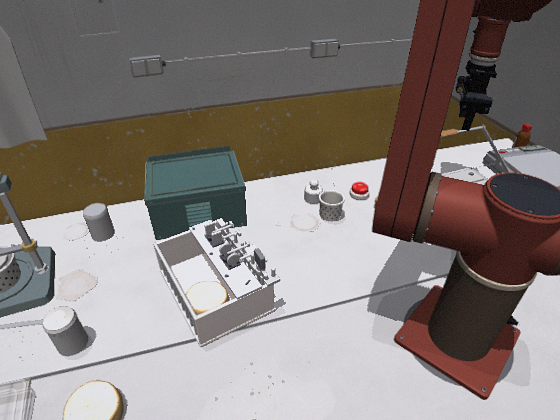

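View pics/side0.png

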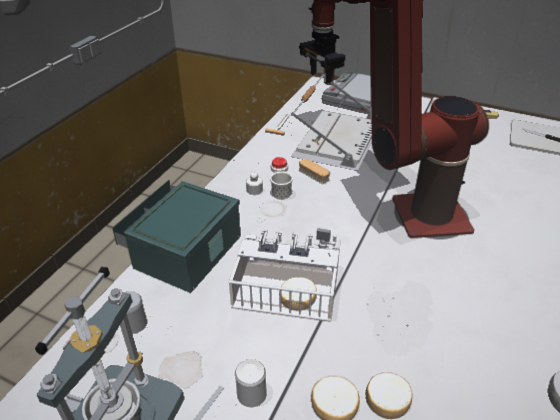

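View pics/wrist0.png

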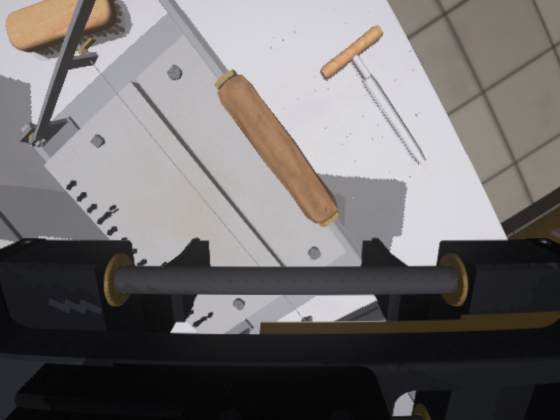

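```bash
cat > h.py <<'E'
from rig import manip
import cv2,numpy as np
from scipy.spatial.transform import Rotation as Ro
def ray(s,u,v):
    x=(u-s["cx"])/s["fx"]; y=(v-s["cy"])/s["fy"]
    rd=np.hypot(x,y); r=rd
    for _ in range(20): r=rd/(1+s["k1"]*r*r)
    f=r/rd if rd>0 else 1
    d=np.array([x*f,y*f,1]); R=np.array(s["R"]);C=-R.T@np.array(s["t"])
    d=R.T@d; return C,d/np.linalg.norm(d)
def proj(s,X):
    c=np.array(s["R"])@np.asarray(X)+np.array(s["t"]); x,y=c[:2]/c[2]
    f=1+s["k1"]*(x*x+y*y); return np.array([s["fx"]*x*f+s["cx"],s["fy"]*y*f+s["cy"]])
def atz(s,u,v,z):
    C,d=ray(s,u,v); return C+d*(z-C[2])/d[2]
def tri(obs):
    A=np.zeros((3,3));b=np.zeros(3);L=[]
    for s,u,v in obs:
        C,d=ray(s,u,v);P=np.eye(3)-np.outer(d,d);A+=P;b+=P@C;L.append((C,d))
    X=np.linalg.solve(A,b); return X,[np.linalg.norm((np.eye(3)-np.outer(d,d))@(X-C)) for C,d in L]
def crop(s,name,u0,v0,u1,v1,k):
    im=s["image"][v0:v1,u0:u1,::-1]; cv2.imwrite(f"pics/{name}.png",cv2.resize(im,None,fx=k,fy=k,interpolation=cv2.INTER_CUBIC))
E
python3 - <<'E'
from h import *
import pickle
S={n:manip.snapshot(n) for n in ["scene","side"]}
pickle.dump(S,open("S0.pkl","wb"))
crop(S["scene"],"sc1",150,210,290,345,5)
crop(S["side"],"si1",220,215,350,325,6)
for n in S: print(n,-np.array(S[n]["R"]).T@S[n]["t"])
E
```

```text
scene [-0.0399542   0.62343637  0.72188806]
side [0.59477748 1.23468546 1.04481261]
```

View pics/sc1.png

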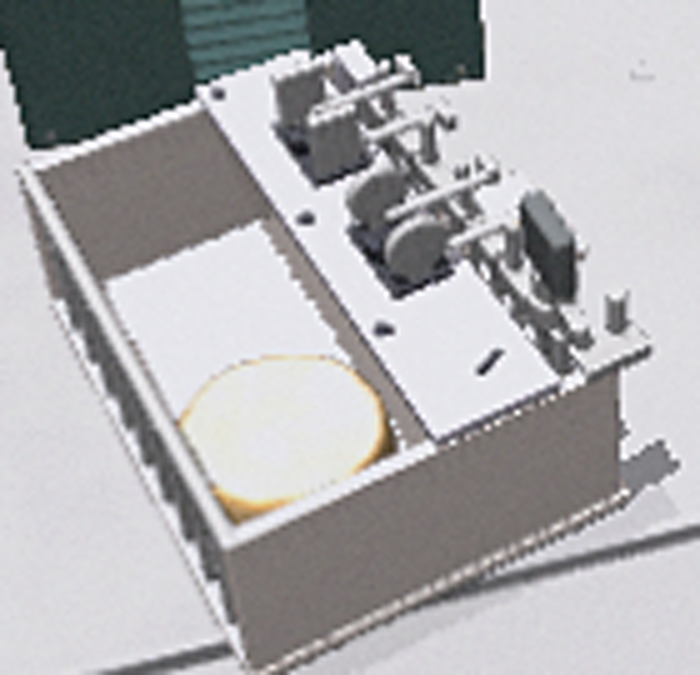

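View pics/si1.png

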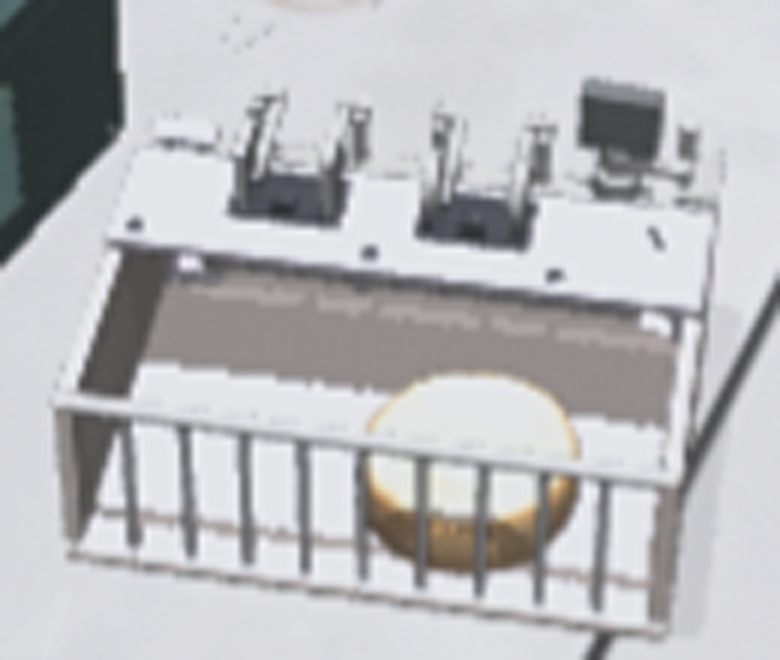

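```bash
cat > fit.py <<'E'
from h import *
import pickle
from scipy.optimize import least_squares
S=pickle.load(open("S0.pkl","rb"))
sc=lambda a,b:("scene",150+a/5,210+b/5); si=lambda a,b:("side",220+a/6,215+b/6)
obs=[(sc(252,668),(95,130,0)),(sc(232,545),(95,130,106)),(sc(22,165),(95,-130,106)),(si(685,480),(95,130,106)),(si(58,400),(95,-130,106)),
(si(70,555),(95,-130,0)),(si(665,632),(95,130,0)),(sc(490,361),(-38,106.3,106)),(si(655,238),(-38,106.3,106)),
(sc(337,128),(-35,-55,130)),(sc(403,222),(-35,28,131)),(si(288,200),(-35,-55,109)),(si(476,222),(-35,28,109))]
def Rp(p,X):
    c,s=np.cos(p[2]),np.sin(p[2]);X=np.array(X)/1000
    return np.array([p[0]+c*X[0]-s*X[1],p[1]+s*X[0]+c*X[1],X[2]])
def f(p): return np.concatenate([proj(S[n],Rp(p,X))-[u,v] for (n,u,v),X in obs])
if __name__=="__main__":
    r=least_squares(f,[0.5,-0.1,np.pi/2],loss="soft_l1")
    print(r.x, np.round(r.fun.reshape(-1,2),1))
    p=r.x
    for n,X in dict(handle=(-80,85,142),rnd=(-35,28,131),sq=(-35,-55,131),mark=(-38,106,106),hinge=(-80,-100,0)).items(): print(n,Rp(p,X).round(4))
E
python3 fit.py
```

```text
[0.48549316 0.26923503 1.30142546] [[ 1.3  5.6]
 [-1.6 -0.5]
 [-1.7 -1.7]
 [-0.  -1.4]
 [-0.9 -1.7]
 [-0.3  0.9]
 [ 0.6  1.9]
 [ 1.3  1.2]
 [ 0.7  0. ]
 [-2.8 -3.2]
 [-0.2 -1.2]
 [ 0.6 -0.9]
 [ 0.5 -0.9]]
handle [0.3823 0.2147 0.142 ]
rnd [0.4492 0.2429 0.131 ]
sq [0.5292 0.2209 0.131 ]
mark [0.3732 0.2608 0.106 ]
hinge [0.5606 0.1655 0.    ]
```

```bash
cat >> h.py <<'E'
def state():
    o=manip.observe(); R=Ro.from_rotvec(o["ee_rot"]).as_matrix(); return o,R
def down(yaw): # tool y-axis heading yaw(deg), z down
    a=np.radians(yaw); y=np.array([np.cos(a),np.sin(a),0]); z=np.array([0,0,-1.]); return np.stack([np.cross(y,z),y,z],1)
def show(target=None,yaw=None):
    o,R=state(); print("t",round(o["time"],2),"p",o["eef_pos"].round(4),"ty yaw",np.degrees(np.arctan2(R[1,1],R[0,1])).round(2),"z",R[:,2].round(3),"gap",round(o["finger_gap"],4),"F",o["force"].round(1),"M",o["ft_torque"].round(2),"q",o["joint_positions"].round(2))
    if target is not None:
        d=(np.array(target)-o["eef_pos"])*1000; print(" shift tool mm",(R.T@d).round(1))
    if yaw is not None:
        print(" turn deg tool",np.degrees(Ro.from_matrix(R.T@down(yaw)).as_rotvec()).round(1))
E
python3 - <<'E'
from h import *
show((0.42,-0.35,0.35),-15.4); show((0.42,0.15,0.3))
E
```

```text
t 0.25 p [ 0.2767 -0.5601  0.222 ] ty yaw -63.72 z [-0.     0.001 -1.   ] gap 0.0872 F [ 0.2 -0.4 -0. ] M [-0.03  0.03  0.  ] q [-1.24  0.22  1.53  0.    1.39 -0.13]
 shift tool mm [ 221.5 -125.  -127.8]
 turn deg tool [ -0.   -0.  -48.3]
t 0.25 p [ 0.2767 -0.5601  0.222 ] ty yaw -63.72 z [-0.     0.001 -1.   ] gap 0.0872 F [ 0.2 -0.4 -0. ] M [-0.03  0.03  0.  ] q [-1.24  0.22  1.53  0.    1.39 -0.13]
 shift tool mm [ 442.9 -573.3  -77.4]
```

Call:
servo_tool(deltas=[[1,[44,-25,-26],[0,0,0]],[1,[44,-25,-26],[0,0,0]],[1,[44,-25,-26],[0,0,0]],[1,[44,-25,-26],[0,0,0]],[1,[44,-25,-26],[0,0,0]]])

```text
time: 0.75
eef_pos: [0.4021, -0.3746, 0.3377]
ee_rot: [3.059, 0.714, 0.0]
force: [0.8, -0.1, -0.8]
finger_gap: 0.0871
```

Run:
```python
from h import *
show((0.40,0.10,0.35),-15.4)
s=manip.snapshot("wrist");o,R=state(); C=-np.array(s["R"]).T@s["t"]; print("cam in tool",R.T@(C-o["eef_pos"]), "dir",R.T@np.array(s["R"])[2])
S=manip.snapshot("side"); print(atz(S,281,195,0),atz(S,255,190,0),atz(S,279,170,0))
```

```text
t 0.75 p [ 0.4021 -0.3746  0.3377] ty yaw -63.73 z [ 0. -0. -1.] gap 0.0871 F [ 0.8 -0.1 -0.8] M [-0.01 -0.05 -0.04] q [-0.89 -0.01  1.56  0.    1.59  0.22]
 shift tool mm [ 208.2 -426.5  -12.3]
 turn deg tool [  0.   -0.  -48.3]
cam in tool [ 0.06563151  0.00231837 -0.15635596] dir [-0.26428574 -0.00496355  0.96443165]
[ 0.4603726  -0.14851408  0.        ] [ 0.54471339 -0.1850105   0.        ] [ 0.45308982 -0.29588316  0.        ]
```

Call:
servo_tool(deltas=[[1,[25,-45,0],[0,0,0]],[1,[25,-45,0],[0,0,0]],[1,[25,-45,0],[0,0,0]],[1,[25,-45,0],[0,0,0]],[1,[25,-45,0],[0,0,0]]])

```text
time: 1.35
eef_pos: [0.413, -0.1253, 0.3362]
ee_rot: [-3.06, -0.713, 0.0]
force: [1.7, 0.3, 1.1]
finger_gap: 0.0872
```

Call:
servo_tool(deltas=[[1,[25,-45,0],[0,0,0]],[1,[25,-45,0],[0,0,0]],[1,[25,-45,0],[0,0,0]],[1,[25,-45,0],[0,0,0]],[1,[25,-45,0],[0,0,0]]])

```text
time: 1.85
eef_pos: [0.4254, 0.1246, 0.3365]
ee_rot: [3.059, 0.713, 0.001]
force: [1.5, -0.2, -0.0]
finger_gap: 0.0873
```

Run:
```python
from h import *
show((0.45,0.24,0.33),-15.4)
```

```text
t 1.85 p [0.4254 0.1246 0.3365] ty yaw -63.75 z [ 0. -0. -1.] gap 0.0873 F [ 1.5 -0.2 -0. ] M [ 0.02 -0.05 -0.01] q [ 0.11 -0.28  1.8  -0.    1.62  1.22]
 shift tool mm [ 73.1 -92.6   6.5]
 turn deg tool [  0.    0.  -48.3]
```

Call:
servo_tool(deltas=[[1,[36,-45,3],[0,0,0]],[1,[36,-45,3],[0,0,0]],[1,[0,0,0],[0,0,-8]],[1,[0,0,0],[0,0,-8]],[1,[0,0,0],[0,0,-8]]])

```text
time: 2.35
eef_pos: [0.447, 0.2208, 0.3306]
ee_rot: [2.839, 1.344, -0.003]
force: [-1.1, 0.5, -0.5]
finger_gap: 0.0867
```

Call:
servo_tool(deltas=[[1,[0,0,0],[0,0,-8]],[1,[0,0,0],[0,0,-8]],[1,[0,0,0],[0,0,-8]],[1,[0,0,0],[0,0,0]]])

```text
time: 2.75
eef_pos: [0.4472, 0.2201, 0.331]
ee_rot: [-2.504, -1.898, 0.001]
force: [0.3, 0.1, 0.1]
finger_gap: 0.0873
```

Run:
```python
from h import *
import pickle
show((0.45,0.24,0.33),-15.4)
s=manip.snapshot("wrist"); pickle.dump(s,open("W1.pkl","wb")); crop(s,"w1",0,0,560,420,1.4)
```

```text
t 2.75 p [0.4472 0.2201 0.331 ] ty yaw -15.68 z [-0.001 -0.001 -1.   ] gap 0.0873 F [0.3 0.1 0.1] M [ 0.   -0.05  0.03] q [ 0.3  -0.14  1.69 -0.    1.58  0.57]
 shift tool mm [19.9 -2.7  1. ]
 turn deg tool [-0.   0.  -0.3]
```

View pics/w1.png

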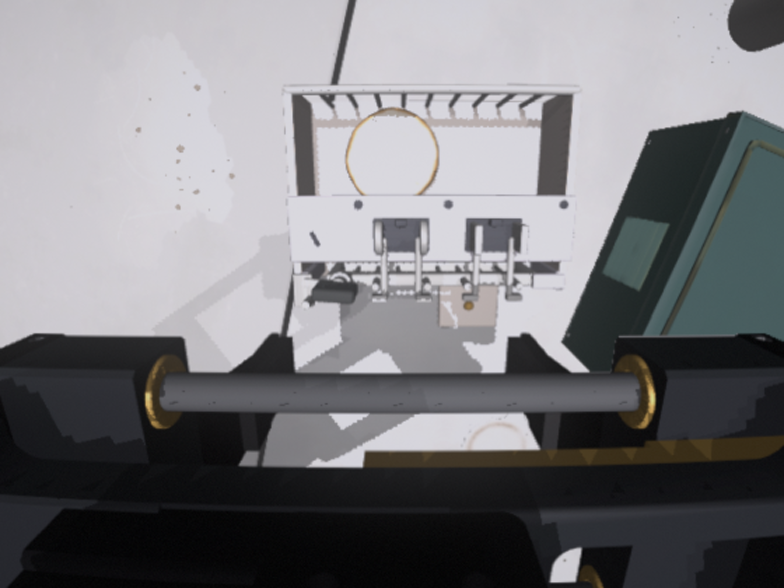

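Run:
```python
from h import *
import pickle
s=pickle.load(open("W1.pkl","rb")); crop(s,"w1c",195,130,420,245,3.5)
```

```text
(no output)
```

View pics/w1c.png

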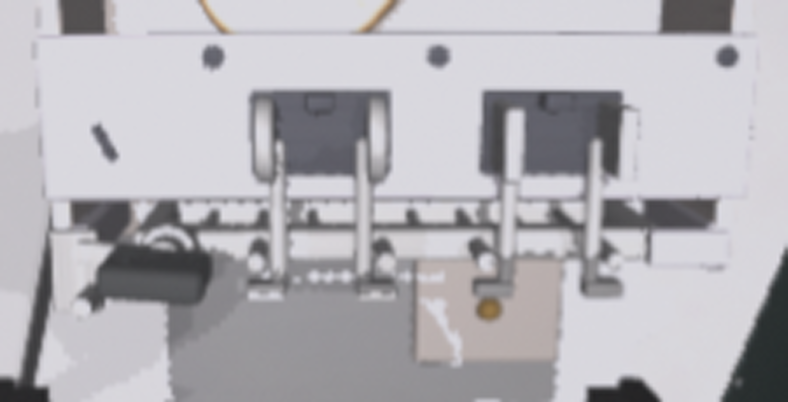

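Call:
servo_tool(deltas=[[1,[-3,-36,0],[0,0,8.5]],[1,[0,0,0],[0,0,8.5]],[1,[0,0,0],[0,0,8.5]],[1,[0,0,0],[0,0,8.5]],[1,[0,0,0],[0,0,8.5]]])

```text
time: 3.3
eef_pos: [0.4116, 0.2273, 0.3314]
ee_rot: [3.026, 0.845, -0.0]
force: [-0.3, -0.0, 0.1]
finger_gap: 0.0867
```

Call:
servo_tool(deltas=[[1,[0,0,0],[0,0,8.5]],[1,[0,0,0],[0,0,8.5]],[1,[0,0,0],[0,0,8.5]],[1,[0,0,0],[0,0,8.5]],[1,[0,0,0],[0,0,8.5]]])

```text
time: 3.8
eef_pos: [0.4117, 0.2273, 0.3314]
ee_rot: [3.126, -0.31, -0.0]
force: [-0.8, -0.4, 0.0]
finger_gap: 0.0872
```

Run:
```python
from h import *
show((0.411,0.207,0.25),74.6)
```

```text
t 3.8 p [0.4117 0.2273 0.3314] ty yaw -101.32 z [-0. -0. -1.] gap 0.0872 F [-0.8 -0.4  0. ] M [ 0.07  0.09 -0.01] q [ 0.34 -0.21  1.76 -0.    1.59  2.1 ]
 shift tool mm [ 3.3 20.  81.4]
 turn deg tool [  -0.     0.  -175.9]
```

Run:
```python
from h import *
import pickle
s=manip.snapshot("wrist"); pickle.dump(s,open("W2.pkl","wb")); crop(s,"w2",0,0,560,420,1.4)
```

```text
(no output)
```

View pics/w2.png

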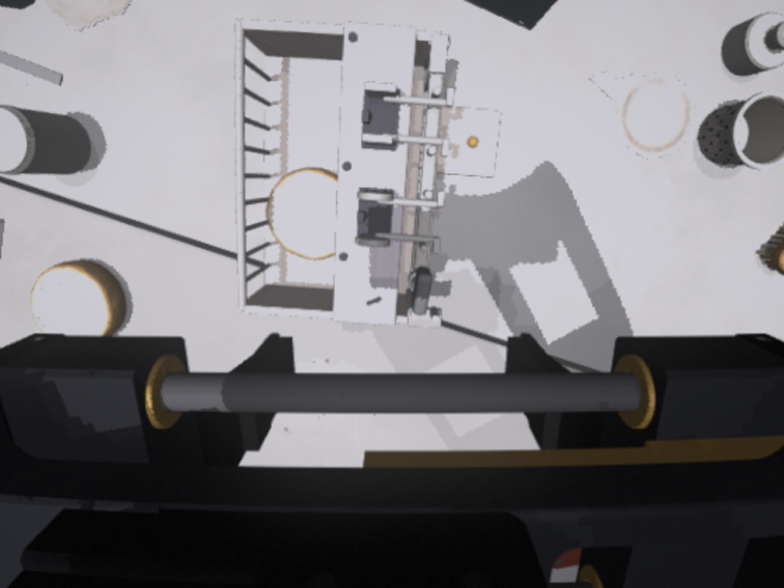

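Call:
servo_tool(deltas=[[1,[0,0,0],[0,0,-8.5]],[1,[0,0,0],[0,0,-8.5]],[1,[0,0,0],[0,0,-8.5]],[1,[0,0,0],[0,0,-8.5]],[1,[0,0,0],[0,0,-8.5]]])

```text
time: 4.35
eef_pos: [0.4116, 0.2274, 0.3314]
ee_rot: [3.019, 0.869, -0.0]
force: [-0.4, 0.4, -0.2]
finger_gap: 0.0873
```

Call:
servo_tool(deltas=[[1,[0,0,0],[0,0,-8.5]],[1,[0,0,0],[0,0,-8.5]],[1,[0,0,0],[0,0,-8.5]],[1,[0,0,0],[0,0,-8.5]],[1,[0,0,0],[0,0,-8.5]]])

```text
time: 4.85
eef_pos: [0.4117, 0.2273, 0.3314]
ee_rot: [2.499, 1.904, -0.0]
force: [1.1, 0.1, 0.2]
finger_gap: 0.0871
```

Call:
servo_tool(deltas=[[1,[0,0,0],[0,0,-8.5]],[1,[0,0,0],[0,0,-8.5]],[1,[0,0,0],[0,0,-8.5]],[1,[0,0,0],[0,0,-8.5]],[1,[0,0,0],[0,0,-8.5]]])

```text
time: 5.35
eef_pos: [0.4116, 0.2273, 0.3314]
ee_rot: [-1.639, -2.68, 0.0]
force: [0.6, -0.4, -0.2]
finger_gap: 0.0869
```

Call:
servo_tool(deltas=[[1,[0,0,0],[0,0,-8.5]],[1,[0,0,0],[0,0,-8.5]],[1,[0,0,0],[0,0,-8.5]],[1,[0,0,0],[0,0,-8.5]],[1,[0,0,0],[0,0,-8.5]]])

```text
time: 5.85
eef_pos: [0.4117, 0.2273, 0.3314]
ee_rot: [-0.556, -3.092, 0.0]
force: [0.4, 0.6, 0.5]
finger_gap: 0.0869
```

Run:
```python
from h import *
show((0.411,0.207,0.25),74.6)
```

```text
t 5.85 p [0.4117 0.2273 0.3314] ty yaw 69.61 z [-0. -0. -1.] gap 0.0869 F [0.4 0.6 0.5] M [ 0.13 -0.14 -0.03] q [ 0.34 -0.21  1.76 -0.    1.59 -0.88]
 shift tool mm [ -6.5 -19.3  81.4]
 turn deg tool [-0. -0. -5.]
```

Call:
servo_tool(deltas=[[1,[-6,-19,25],[0,0,-5]],[1,[0,0,25],[0,0,0]],[1,[0,0,20],[0,0,0]],[1,[0,0,0],[0,0,0]]])

```text
time: 6.25
eef_pos: [0.4087, 0.2068, 0.2583]
ee_rot: [-0.43, -3.107, 0.004]
force: [-0.4, 0.0, -0.1]
finger_gap: 0.0871
```

Run:
```python
from h import *
import pickle
show()
s=manip.snapshot("wrist"); pickle.dump(s,open("W3.pkl","wb")); crop(s,"w3",0,0,560,420,1.4)
s=pickle.load(open("W2.pkl","rb")); crop(s,"w2c",230,10,370,250,2.5)
```

```text
t 6.25 p [0.4087 0.2068 0.2583] ty yaw 74.25 z [-0.006 -0.002 -1.   ] gap 0.0871 F [-0.4  0.  -0.1] M [ 0.06 -0.12  0.03] q [ 0.3  -0.21  1.89 -0.    1.47 -1.  ]
```

View pics/w3.png

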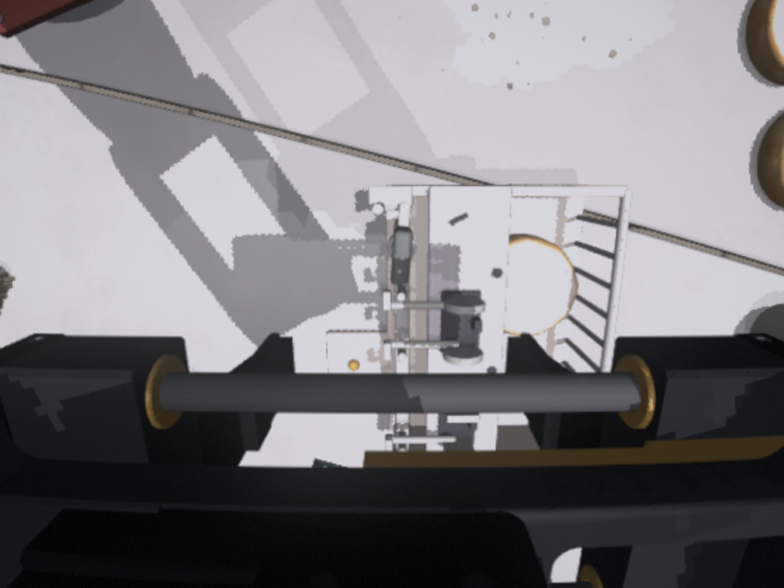

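View pics/w2c.png

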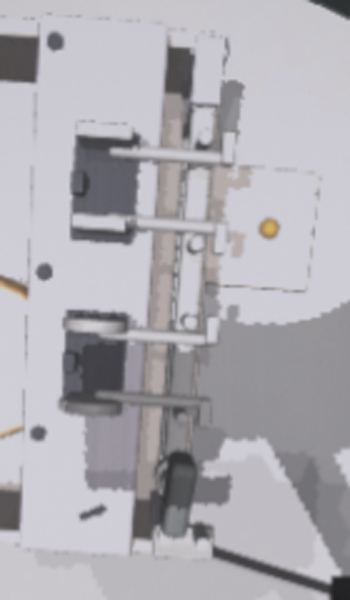

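Run:
```python
from h import *
import pickle
show()
s=manip.snapshot("wrist"); pickle.dump(s,open("W3.pkl","wb")); crop(s,"w3c",250,120,380,270,4)
```

```text
t 6.3 p [0.4097 0.2072 0.2604] ty yaw 74.26 z [-0.003 -0.001 -1.   ] gap 0.0871 F [ 0.8 -0.6  0. ] M [ 0.06 -0.17  0.03] q [ 0.3  -0.21  1.89 -0.    1.47 -1.  ]
```

View pics/w3c.png

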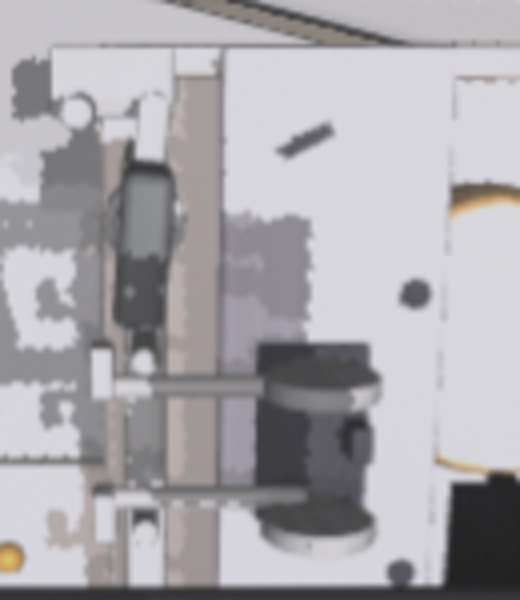

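```bash
cat > fit2.py <<'E'
from h import *
import pickle
from scipy.optimize import least_squares
W={i:pickle.load(open(f"W{i}.pkl","rb")) for i in (1,2,3)}
a=lambda x,y:(W[1],195+x/3.5,130+y/3.5); b=lambda x,y:(W[2],230+x/2.5,10+y/2.5); c=lambda x,y:(W[3],250+x/4,120+y/4)
print("mark",tri([a(105,142),b(92,512),c(305,140)]))
print("handle top",tri([b(179,495),c(143,250)]), atz(*c(143,250),.153),atz(*b(179,495),.153))
print("paddle axis w3", [atz(*c(*q),.153).round(4) for q in ((149,178),(139,322))])
print("tongue tip", atz(*c(153,95),.115))
obs=[(a(40,37),("b",130)),(a(752,37),("b",-130)),(a(47,197),("f",130)),(a(745,195),("f",-130)),
(b(168,25),("f",-130)),(b(132,552),("f",130)),(b(40,18),("b",-130)),(b(22,545),("b",130)),(c(222,48),("f",130))]
M=[a(105,142),b(92,512),c(305,140)]
def Rp(p,X):
    cc,s=np.cos(p[2]),np.sin(p[2]);X=np.array(X)/1000
    return np.array([p[0]+cc*X[0]-s*X[1],p[1]+s*X[0]+cc*X[1],X[2]])
def f(p):
    r=[proj(o[0],Rp(p,((p[3] if k=="f" else p[3]+60),y,106)))-o[1:] for o,(k,y) in obs]
    r+=[proj(o[0],Rp(p,(-38.1,106.3,106)))-o[1:] for o in M]
    return np.concatenate(r)
r=least_squares(f,[.485,.269,1.3,-75],x_scale=[.01,.01,.01,10]);p=r.x
print(p,np.degrees(p[2]),r.fun.reshape(-1,2).round(1).tolist())
for n,X in dict(handle=(-80,85,142),rnd=(-35,28,131),sq=(-35,-55,131),mark=(-38,106,106),hinge=(-80,-100,0)).items(): print(n,Rp(p,X).round(4))
for i,o in ((1,(286.4,169.1)),): print("rnd mid",atz(W[1],*o,.131))
for n,X in dict(r=(-35,28,142),s=(-35,-55,142),h=(-80,85,153)).items():
  for i in W: print(n,i,proj(W[i],Rp(p,X)).round(1), end=" ")
E
python3 fit2.py
```

```text
mark (array([0.37818201, 0.25924185, 0.10702353]), [np.float64(0.0005467995762238506), np.float64(0.00041765324480068844), np.float64(0.00040774465691170226)])
handle top (array([0.38798136, 0.21327977, 0.14448463]), [np.float64(0.0005884056926154188), np.float64(0.0005884056926154601)]) [0.38662267 0.21426407 0.153     ] [0.39018826 0.21272046 0.153     ]
paddle axis w3 [array([0.3716, 0.2199, 0.153 ]), array([0.4022, 0.2089, 0.153 ])]
tongue tip [0.35635449 0.22532077 0.115     ]
[  0.49054219   0.26798648   1.30281853 -60.29563213] 74.64600335072004 [[-2.5, -0.3], [2.5, -0.9], [-1.3, 1.4], [0.2, 1.1], [0.5, -1.9], [-0.6, 1.9], [-0.5, -2.8], [-1.4, 1.6], [-1.1, -0.8], [-0.5, -0.2], [-0.2, -0.3], [-0.4, -0.1]]
handle [0.3874 0.2133 0.142 ]
rnd [0.4543 0.2416 0.131 ]
sq [0.5343 0.2197 0.131 ]
mark [0.3783 0.2594 0.106 ]
hinge [0.5658 0.1644 0.    ]
rnd mid [0.45480579 0.24280698 0.131     ]
r 1 [286.3 171.4] r 2 [265.8 156.9] r 3 [331.5 239.2] s 1 [358.2 171.2] s 2 [270.2  79.9] s 3 [328.6 313.2] h 1 [237.1 212. ] h 2 [301.5 210.4] h 3 [285.  183.6]
```

Run:
```python
from h import *
show((0.3874,0.2133,0.123),70)
```

```text
t 6.35 p [0.4105 0.2075 0.2618] ty yaw 74.27 z [-0. -0. -1.] gap 0.0869 F [0.2 0.7 0.3] M [ 0.08 -0.15 -0.01] q [ 0.3  -0.21  1.89 -0.    1.47 -1.  ]
 shift tool mm [ 23.7  -0.7 138.8]
 turn deg tool [-0.  -0.   4.3]
```

Call:
servo_tool(deltas=[[0.5,[23.7,-0.7,20],[0,0,0]],[0.5,[0,0,35],[0,0,4.3]],[0.5,[0,0,20],[0,0,0]],[0.5,[0,0,0],[0,0,0]]])

```text
time: 6.75
eef_pos: [0.3863, 0.2131, 0.1852]
ee_rot: [-0.545, -3.091, 0.003]
force: [-1.2, -0.0, 0.5]
finger_gap: 0.0629
```

Run:
```python
from h import *
show((0.3874,0.2133,0.123),70)
s=manip.snapshot("wrist"); crop(s,"w4",150,100,410,260,3)
```

```text
t 6.75 p [0.3863 0.2131 0.1852] ty yaw 70.01 z [-0.003 -0.001 -1.   ] gap 0.0629 F [-1.2 -0.   0.5] M [ 0.04 -0.13  0.02] q [ 0.33 -0.2   2.02 -0.    1.32 -0.9 ]
 shift tool mm [-1.2  0.7 62.2]
 turn deg tool [-0.1 -0.1  0. ]
```

View pics/w4.png

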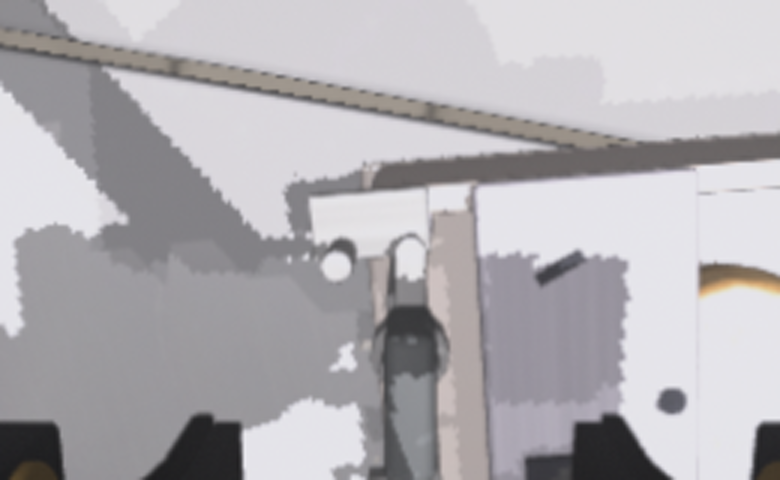

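Call:
servo_tool(deltas=[[0.45,[0,0.3,22],[0,0,0]],[0.45,[0,0,20],[0,0,0]],[0.45,[0,0,19],[0,0,0]],[0.45,[0,0,0],[0,0,0]]])

```text
time: 7.2
eef_pos: [0.3875, 0.2136, 0.1256]
ee_rot: [-0.546, -3.093, 0.001]
force: [0.4, 0.1, -0.2]
finger_gap: 0.0399
```

Call:
servo_tool(deltas=[[0,[0,0,0],[0,0,0]],[0,[0,0,0],[0,0,0]],[0,[0,0,0],[0,0,0]],[0,[0,0,0],[0,0,0]],[0,[0,0,0],[0,0,0]]])

```text
time: 7.7
eef_pos: [0.3881, 0.2138, 0.1264]
ee_rot: [0.546, 3.093, 0.001]
force: [-0.4, -0.4, 3.4]
finger_gap: 0.0114
```

Run:
```python
from h import *
show((0.3874,0.2133,0.123),70)
```

```text
t 7.7 p [0.3881 0.2138 0.1264] ty yaw 69.99 z [ 0.001  0.    -1.   ] gap 0.0114 F [-0.4 -0.4  3.4] M [-0.09  0.02 -0.07] q [ 0.33 -0.13  2.08 -0.    1.19 -0.9 ]
 shift tool mm [ 0.4 -0.7  3.4]
 turn deg tool [ 0.   0.1 -0. ]
```

Call:
servo_tool(deltas=[[0,[0,0,0],[0,0,7.3]],[0,[0,0,0],[0,0,7.3]],[0,[0,0,0],[0,0,7.3]],[0,[0,0,0],[0,0,7.3]]])

```text
time: 8.1
eef_pos: [0.388, 0.2139, 0.1264]
ee_rot: [1.315, 2.852, 0.001]
force: [-1.1, -1.0, 3.9]
finger_gap: 0.0117
```

Call:
servo_tool(deltas=[[0,[0,0,0],[0,0,7.3]],[0,[0,0,0],[0,0,7.3]],[0,[0,0,0],[0,0,7.3]],[0,[0,0,0],[0,0,7.3]],[0,[0,0,0],[0,0,0]]])

```text
time: 8.6
eef_pos: [0.3877, 0.2139, 0.1263]
ee_rot: [1.988, 2.433, 0.001]
force: [-1.9, 0.8, 5.5]
finger_gap: 0.0115
```

Run:
```python
from h import *
show(None,11.6)
s=manip.snapshot("wrist"); crop(s,"w5",150,80,410,280,3)
```

```text
t 8.6 p [0.3877 0.2139 0.1263] ty yaw 11.5 z [ 0.  0. -1.] gap 0.0115 F [-1.9  0.8  5.5] M [-0.16  0.26 -0.06] q [ 0.33 -0.13  2.08  0.    1.19  0.12]
 turn deg tool [ 0.  -0.  -0.1]
```

View pics/w5.png

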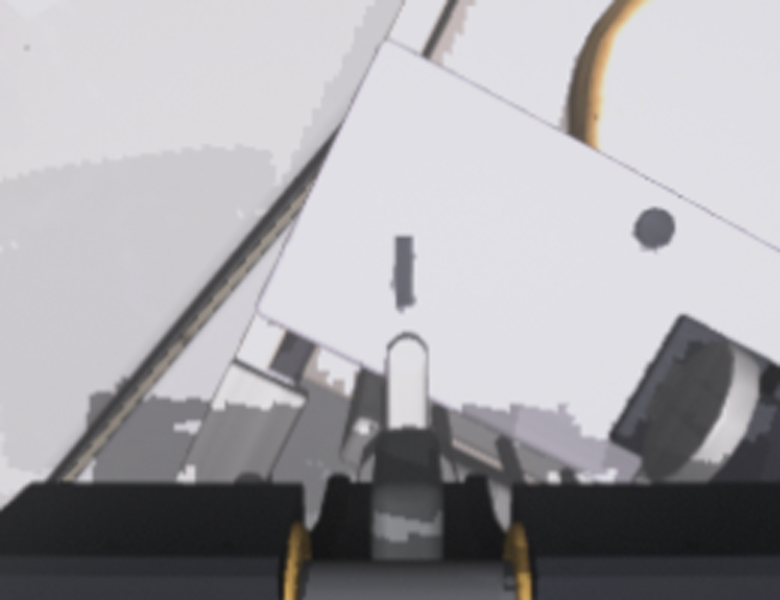

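Call:
servo_tool(deltas=[[0.4,[0,0,0],[0,0,0]],[0.4,[0,0,0],[0,0,0]],[0.4,[0,0,-30],[0,0,0]],[0.72,[0,0,-40],[0,0,0]],[0.72,[0,0,0],[0,0,0]]])

```text
time: 9.15
eef_pos: [0.3908, 0.2148, 0.2009]
ee_rot: [1.981, 2.432, 0.012]
force: [0.3, 0.3, 0.4]
finger_gap: 0.0426
```

Run:
```python
from h import *
show((0.4543,0.2416,0.114),164.65-180)
```

```text
t 9.15 p [0.3908 0.2148 0.2009] ty yaw 11.65 z [ 0.009  0.003 -1.   ] gap 0.0426 F [0.3 0.3 0.4] M [ 0.02 -0.11 -0.01] q [ 0.33 -0.21  2.    0.    1.34  0.12]
 shift tool mm [13.3 66.8 87.6]
 turn deg tool [ 0.5 -0.2 27. ]
```

Call:
servo_tool(deltas=[[0.72,[6,35,0],[0,0,0]],[0.72,[7,35,0],[0,0,6.7]],[0.72,[0,0,0],[0,0,6.7]],[0.72,[0,0,0],[0,0,6.7]],[0.72,[0,0,0],[0,0,6.7]]])

```text
time: 9.65
eef_pos: [0.4534, 0.2404, 0.1944]
ee_rot: [-2.499, -1.903, 0.002]
force: [0.2, 0.2, 0.1]
finger_gap: 0.0624
```

Call:
servo_tool(deltas=[[0.72,[0,0,0],[0,0,0]],[0.72,[0,0,0],[0,0,0]]])

```text
time: 9.85
eef_pos: [0.4533, 0.2404, 0.1951]
ee_rot: [-2.492, -1.912, 0.001]
force: [0.2, -0.1, 0.3]
finger_gap: 0.0625
```

Run:
```python
from h import *
show((0.4543,0.2416,0.114),164.65-180)
s=manip.snapshot("wrist"); crop(s,"w6",100,60,460,290,2.2)
```

```text
t 9.85 p [0.4533 0.2404 0.1951] ty yaw -15.01 z [-0.001 -0.    -1.   ] gap 0.0625 F [ 0.2 -0.1  0.3] M [ 0.01 -0.08 -0.03] q [ 0.33 -0.03  1.84  0.    1.32  0.6 ]
 shift tool mm [ 1.4  0.7 81.1]
 turn deg tool [-0.   0.   0.3]
```

View pics/w6.png

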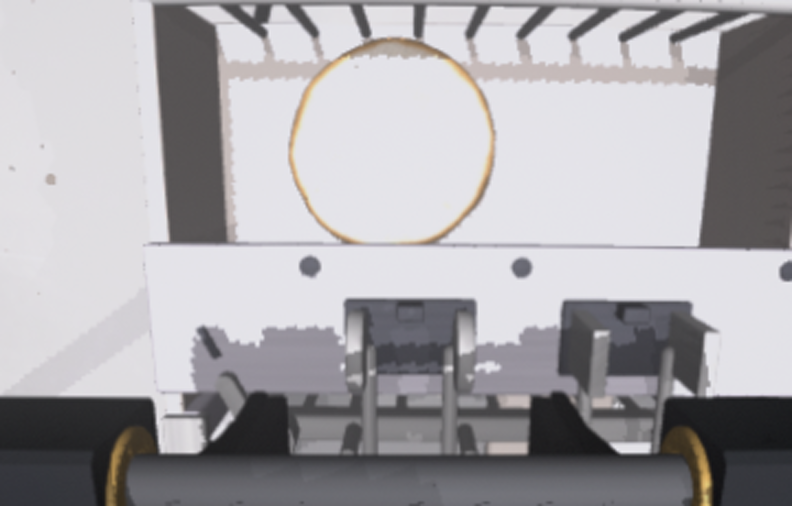

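Call:
servo_tool(deltas=[[0.72,[1.4,0.7,30],[0,0,0.3]],[0.72,[0,0,30],[0,0,0]],[0.72,[0,0,19],[0,0,0]],[0.72,[0,0,0],[0,0,0]],[0.72,[0,0,0],[0,0,0]]])

```text
time: 10.4
eef_pos: [0.4546, 0.2417, 0.1169]
ee_rot: [-2.5, -1.903, 0.0]
force: [-0.1, 0.9, 0.1]
finger_gap: 0.0628
```

Run:
```python
from h import *
show((0.4543,0.2416,0.114),164.65-180)
```

```text
t 10.4 p [0.4546 0.2417 0.1169] ty yaw -15.44 z [-0. -0. -1.] gap 0.0628 F [-0.1  0.9  0.1] M [ 0.08 -0.06 -0.02] q [0.34 0.06 1.91 0.   1.17 0.6 ]
 shift tool mm [-0.2 -0.2  2.9]
 turn deg tool [-0.   0.  -0.1]
```

Call:
servo_tool(deltas=[[0.6,[0,0,3],[0,0,0]],[0.4,[0,0,0],[0,0,0]],[0.2,[0,0,0],[0,0,0]],[0,[0,0,0],[0,0,0]],[0,[0,0,0],[0,0,0]]])

```text
time: 10.9
eef_pos: [0.4543, 0.2421, 0.1141]
ee_rot: [-2.5, -1.901, -0.0]
force: [-3.2, 1.5, 3.5]
finger_gap: 0.0307
```

Call:
servo_tool(deltas=[[0,[0,0,0],[0,0,0]],[0,[0,0,0],[0,0,0]],[0,[0,0,0],[0,0,0]],[0,[0,0,0],[0,0,0]]])

```text
time: 11.3
eef_pos: [0.4543, 0.242, 0.114]
ee_rot: [-2.5, -1.901, 0.0]
force: [-4.6, 2.8, 6.2]
finger_gap: 0.0214
```

Run:
```python
from h import *
show()
s=manip.snapshot("wrist"); crop(s,"w7",100,60,460,290,2.2)
```

```text
t 11.3 p [0.4543 0.242  0.114 ] ty yaw -15.5 z [-0.001  0.    -1.   ] gap 0.0214 F [-4.6  2.8  6.2] M [0.21 0.84 0.01] q [0.34 0.06 1.91 0.   1.16 0.61]
```

View pics/w7.png

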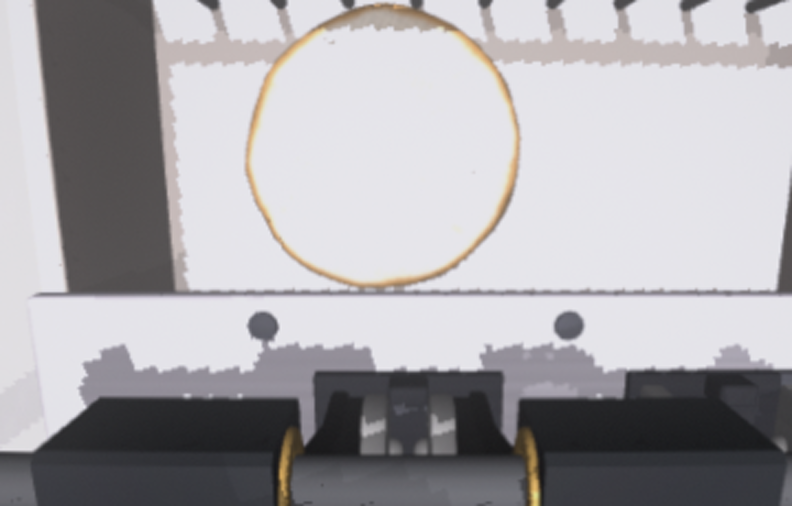

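Call:
servo_tool(deltas=[[0.3,[0,0,0],[0,0,0]],[0.72,[0,0,0],[0,0,0]],[0.72,[0,0,0],[0,0,0]],[0.72,[0,0,-30],[0,0,0]],[0.72,[0,0,-35],[0,0,0]]])

```text
time: 11.85
eef_pos: [0.4534, 0.2409, 0.1774]
ee_rot: [-2.5, -1.9, 0.006]
force: [0.3, 0.6, 0.3]
finger_gap: 0.0506
```

Call:
servo_tool(deltas=[[0.72,[0,42,0],[0,0,0]],[0.72,[0,41,0],[0,0,0]],[0.72,[0,0,0],[0,0,0]],[0.72,[0,0,0],[0,0,0]]])

```text
time: 12.25
eef_pos: [0.5348, 0.2188, 0.1778]
ee_rot: [-2.502, -1.899, 0.002]
force: [-1.1, 0.7, -0.7]
finger_gap: 0.0624
```

Run:
```python
from h import *
show((0.5343,0.2197,0.114),164.65-180)
s=manip.snapshot("wrist"); crop(s,"w8",100,60,460,290,2.2)
```

```text
t 12.25 p [0.5348 0.2188 0.1778] ty yaw -15.6 z [-0.001 -0.    -1.   ] gap 0.0624 F [-1.1  0.7 -0.7] M [-0.02 -0.    0.04] q [ 0.25  0.15  1.7  -0.    1.3   0.52]
 shift tool mm [ 0.8 -0.6 63.8]
 turn deg tool [-0.1  0.  -0.2]
```

View pics/w8.png

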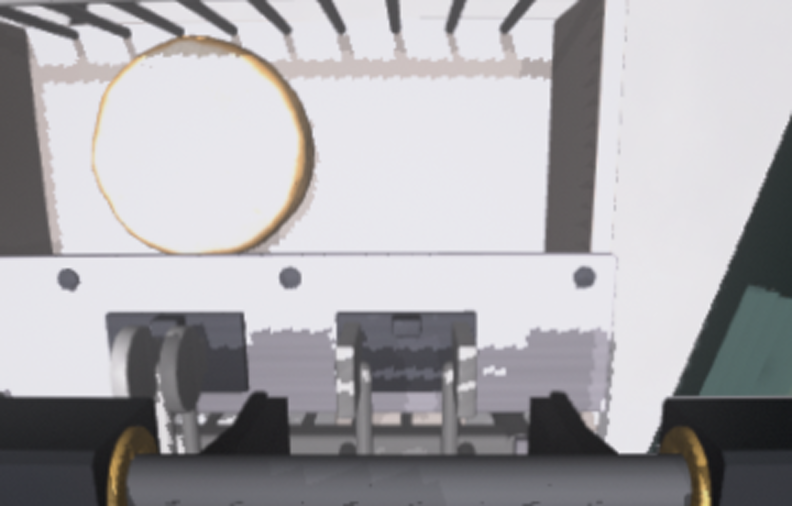

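Run:
```python
from h import *
import pickle
S=pickle.load(open("S0.pkl","rb"))
print(tri([(S["scene"],245,187),(S["side"],240,198)]),tri([(S["scene"],148,207),(S["side"],197,242)]),tri([(S["scene"],245,187),(S["side"],197,242)]),tri([(S["scene"],240,150),(S["side"],240,198)]))
```

```text
(array([0.5957315 , 0.05671291, 0.14890713]), [np.float64(0.0033688282993912235), np.float64(0.0033688282993913246)]) (array([0.70288668, 0.27648464, 0.16934978]), [np.float64(0.01875991827637632), np.float64(0.018759918276376387)]) (array([ 0.74573827, -0.04785354, -0.03062211]), [np.float64(0.048179419464717266), np.float64(0.04817941946471722)]) (array([0.59830195, 0.0867856 , 0.22497364]), [np.float64(0.03923751184382727), np.float64(0.03923751184382728)])
```

Call:
servo_tool(deltas=[[0.72,[0.8,-0.6,25],[0,0,0]],[0.72,[0,0,25],[0,0,0]],[0.72,[0,0,14],[0,0,0]],[0.72,[0,0,0],[0,0,0]],[0.72,[0,0,0],[0,0,0]]])

```text
time: 12.8
eef_pos: [0.534, 0.2207, 0.1151]
ee_rot: [2.5, 1.902, 0.0]
force: [0.7, 0.4, 0.8]
finger_gap: 0.0628
```

Call:
servo_tool(deltas=[[0.4,[0,0,0],[0,0,0]],[0.2,[0,0,0],[0,0,0]],[0,[0,0,0],[0,0,0]],[0,[0,0,0],[0,0,0]],[0,[0,0,0],[0,0,0]]])

```text
time: 13.3
eef_pos: [0.5344, 0.2206, 0.1153]
ee_rot: [2.501, 1.901, 0.001]
force: [-0.6, 0.2, 3.6]
finger_gap: 0.0304
```

Call:
servo_tool(deltas=[[0,[0,0,0],[0,0,0]],[0,[0,0,0],[0,0,0]],[0,[0,0,0],[0,0,0]],[0,[0,0,0],[0,0,0]]])

```text
time: 13.7
eef_pos: [0.5344, 0.2206, 0.1152]
ee_rot: [2.501, 1.901, 0.001]
force: [-1.9, 0.5, 5.5]
finger_gap: 0.021
```

Run:
```python
from h import *
show()
```

```text
t 13.7 p [0.5344 0.2206 0.1152] ty yaw -15.51 z [ 0.001  0.    -1.   ] gap 0.021 F [-1.9  0.5  5.5] M [ 0.07  0.35 -0.02] q [0.26 0.21 1.75 0.   1.18 0.53]
```

Call:
servo_tool(deltas=[[0.3,[0,0,0],[0,0,0]],[0.6,[0,0,0],[0,0,0]],[0.6,[0,0,0],[0,0,0]],[0.5,[0,0,-35],[0,0,0]],[0.5,[0,0,-50],[0,0,0]]])

```text
time: 14.2
eef_pos: [0.5314, 0.2195, 0.1963]
ee_rot: [-2.499, -1.899, 0.012]
force: [1.4, 0.8, -0.2]
finger_gap: 0.042
```

Call:
servo_tool(deltas=[[0.5,[0,-48,-10],[0,0,0]],[0.5,[0,-40,0],[0,0,0]],[0.5,[0,0,0],[0,0,0]]])

```text
time: 14.5
eef_pos: [0.4457, 0.2449, 0.2095]
ee_rot: [-2.498, -1.904, 0.002]
force: [0.7, -0.1, -0.4]
finger_gap: 0.0434
```

Run:
```python
from h import *
show((0.3877,0.2136,0.20),11.5)
s=manip.snapshot("wrist"); crop(s,"w9",100,60,460,290,2.2)
```

```text
t 14.5 p [0.4457 0.2449 0.2095] ty yaw -15.37 z [-0.002  0.    -1.   ] gap 0.0434 F [ 0.7 -0.1 -0.4] M [-0.03 -0.08  0.01] q [ 0.35 -0.05  1.84  0.    1.35  0.61]
 shift tool mm [-45.6 -47.6   9.6]
 turn deg tool [ -0.1  -0.  -26.9]
```

View pics/w9.png

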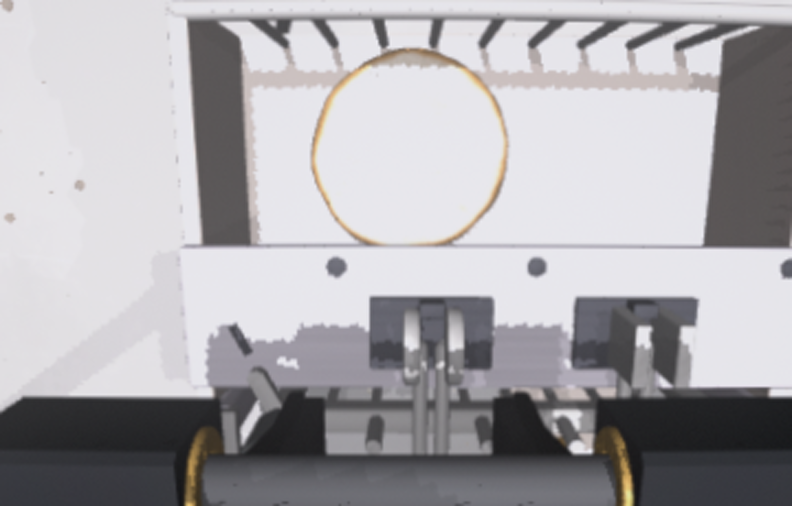

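Call:
servo_tool(deltas=[[0.5,[-23,-24,5],[0,0,0]],[0.5,[-23,-24,5],[0,0,0]],[0.5,[0,0,0],[0,0,-9.0]]])

```text
out of range: a turn must lie within [-8.59, 8.59]
```

Run:
```python
from h import *
show((0.3877,0.2136,0.20),11.5)
```

```text
t 14.55 p [0.4477 0.2444 0.2096] ty yaw -15.39 z [ 0.  0. -1.] gap 0.0432 F [ 0.8 -0.5 -0.5] M [-0.05 -0.1   0.03] q [ 0.35 -0.05  1.84 -0.    1.35  0.61]
 shift tool mm [-45.7 -49.7   9.5]
 turn deg tool [  0.   -0.  -26.9]
```

Call:
servo_tool(deltas=[[0.5,[-23,-25,5],[0,0,0]],[0.5,[-22.7,-24.7,5],[0,0,0]],[0.5,[0,0,0],[0,0,-8.5]],[0.5,[0,0,0],[0,0,-8.5]],[0.5,[0,0,0],[0,0,-8.5]]])

```text
time: 15.05
eef_pos: [0.39, 0.2127, 0.1994]
ee_rot: [2.013, 2.411, 0.0]
force: [-0.0, -1.1, -0.5]
finger_gap: 0.0438
```

Call:
servo_tool(deltas=[[0.5,[0,0,0],[0,0,-1.4]],[0.5,[0,0,0],[0,0,0]],[0.5,[0,0,0],[0,0,0]]])

```text
time: 15.35
eef_pos: [0.3896, 0.213, 0.1994]
ee_rot: [-1.994, -2.428, 0.0]
force: [-0.4, -1.3, -1.2]
finger_gap: 0.0436
```

Run:
```python
from h import *
show((0.3877,0.2136,0.125),11.5)
s=manip.snapshot("wrist"); crop(s,"w10",150,80,410,280,3)
```

```text
t 15.35 p [0.3896 0.213  0.1994] ty yaw 11.21 z [-0. -0. -1.] gap 0.0436 F [-0.4 -1.3 -1.2] M [-0.05 -0.07  0.01] q [ 0.32 -0.21  2.   -0.    1.35  0.13]
 shift tool mm [ 0.9 -1.7 74.4]
 turn deg tool [-0.   0.  -0.3]
```

View pics/w10.png

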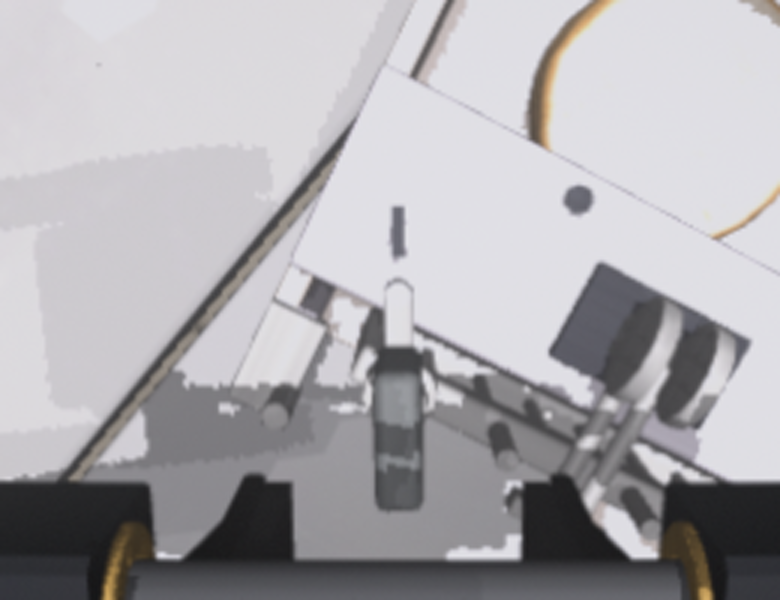

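Call:
servo_tool(deltas=[[0.5,[0.9,-1.7,25],[0,0,-0.3]],[0.5,[0,0,25],[0,0,0]],[0.5,[0,0,24],[0,0,0]],[0.3,[0,0,0],[0,0,0]],[0,[0,0,0],[0,0,0]]])

```text
time: 15.9
eef_pos: [0.3871, 0.2136, 0.1254]
ee_rot: [-1.985, -2.434, 0.002]
force: [-0.2, -0.5, -0.0]
finger_gap: 0.0342
```

Call:
servo_tool(deltas=[[0,[0,0,0],[0,0,0]],[0,[0,0,0],[0,0,0]],[0,[0,0,0],[0,0,0]],[0,[0,0,0],[0,0,0]]])

```text
time: 16.3
eef_pos: [0.3874, 0.214, 0.1264]
ee_rot: [-1.984, -2.436, -0.001]
force: [-3.2, 1.0, 5.4]
finger_gap: 0.0121
```

Run:
```python
from h import *
show()
h=np.array([0.5658,0.1644]); o,R=state(); p=o["eef_pos"][:2]; d=p-h; print(np.linalg.norm(d),np.degrees(np.arctan2(d[1],d[0])))
# plan: arc steps, gate angle g per row 4 deg, tool frame shift with own turn -g (ccw)
r=.185; a0=164.65
P=lambda g: h+r*np.array([np.cos(np.radians(a0+g)),np.sin(np.radians(a0+g))])
for st in (4.0,):
  yaw=11.5; D=down(yaw)
  v=np.r_[(P(st)-P(0))*1000,0]; print(st, (D.T@v).round(2), (D.T@np.r_[P(90)-P(0),0]).round(3))
print([P(g).round(3) for g in (0,30,60,86,92)])
```

```text
t 16.3 p [0.3874 0.214  0.1264] ty yaw 11.68 z [ 0.     0.001 -1.   ] gap 0.0121 F [-3.2  1.   5.4] M [ 0.05  0.45 -0.05] q [ 0.33 -0.13  2.08  0.    1.19  0.12]
0.1851920267012627 164.45083014019258
4.0 [-11.72  -5.43   0.  ] [-0.249  0.081  0.   ]
[array([0.387, 0.213]), array([0.387, 0.118]), array([0.434, 0.034]), array([ 0.505, -0.01 ]), array([ 0.523, -0.016])]
```

Call:
servo_tool(deltas=[[0,[-11.7,-5.4,0],[0,0,-4]],[0,[-11.7,-5.4,0],[0,0,-4]],[0,[-11.7,-5.4,0],[0,0,-4]]])

```text
time: 16.6
eef_pos: [0.3809, 0.1758, 0.1264]
ee_rot: [-1.713, -2.632, -0.001]
force: [-3.8, 1.3, 7.3]
finger_gap: 0.0119
```

```bash
cat > g.py <<'E'
from h import *
show()
h=np.array([0.5658,0.1644]); o,R=state(); p=o["eef_pos"][:2]; d=p-h; print("r",np.linalg.norm(d),"gate deg",(np.degrees(np.arctan2(d[1],d[0]))%360)-164.65)
E
python3 g.py
```

```text
t 16.6 p [0.3809 0.1758 0.1264] ty yaw 23.88 z [-0.     0.001 -1.   ] gap 0.0119 F [-3.8  1.3  7.3] M [0.18 0.55 0.06] q [ 0.24 -0.2   2.13  0.    1.2  -0.17]
r 0.18521397459493402 gate deg 11.831157590781856
```

Call:
servo_tool(deltas=[[0,[-11.7,-5.4,0],[0,0,-4]],[0,[-11.7,-5.4,0],[0,0,-4]],[0,[-11.7,-5.4,0],[0,0,-4]],[0,[-11.7,-5.4,0],[0,0,-4]],[0,[-11.7,-5.4,0],[0,0,-4]]])

```text
time: 17.1
eef_pos: [0.3883, 0.1115, 0.1264]
ee_rot: [-1.23, -2.889, 0.001]
force: [-6.2, 0.6, 9.0]
finger_gap: 0.0121
```

```bash
python3 g.py
```

```text
t 17.1 p [0.3883 0.1115 0.1264] ty yaw 43.87 z [-0.002 -0.    -1.   ] gap 0.0121 F [-6.2  0.6  9. ] M [0.   0.87 0.1 ] q [ 0.08 -0.24  2.17 -0.    1.21 -0.68]
r 0.18521250971531436 gate deg 31.94260165952079
```

Call:
servo_tool(deltas=[[0,[-11.7,-5.4,0],[0,0,-4]],[0,[-11.7,-5.4,0],[0,0,-4]],[0,[-11.7,-5.4,0],[0,0,-4]],[0,[-11.7,-5.4,0],[0,0,-4]],[0,[-11.7,-5.4,0],[0,0,-4]]])

```text
time: 17.6
eef_pos: [0.4173, 0.0537, 0.1264]
ee_rot: [-0.71, -3.058, 0.003]
force: [-6.5, -2.7, 8.8]
finger_gap: 0.0121
```

```bash
python3 g.py;python3 - <<'E'
from h import *
s=manip.snapshot("side"); crop(s,"si5",200,160,360,330,4)
E
```

```text
t 17.6 p [0.4173 0.0537 0.1264] ty yaw 63.88 z [-0.002 -0.002 -1.   ] gap 0.0121 F [-6.5 -2.7  8.8] M [-0.41  0.98  0.09] q [-0.06 -0.19  2.13 -0.    1.2  -1.17]
r 0.1852056346986858 gate deg 52.037642420197926
```

View pics/si5.png

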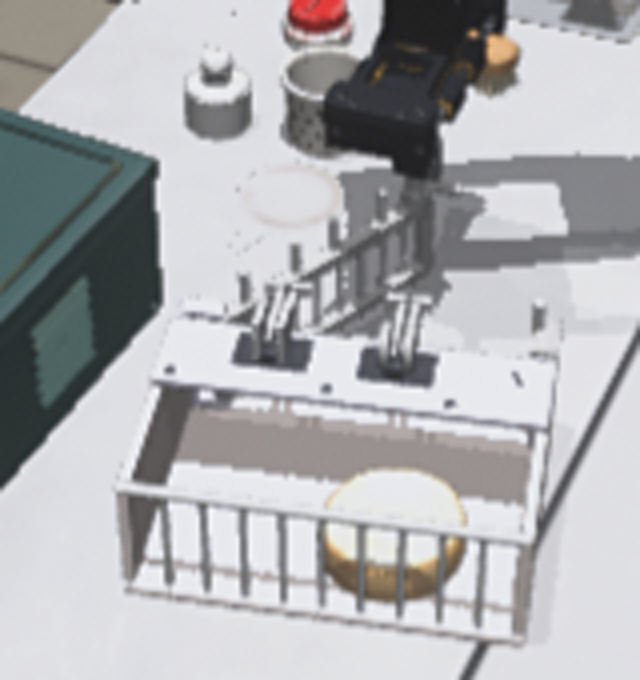

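Call:
servo_tool(deltas=[[0,[-11.7,-5.4,0],[0,0,-4]],[0,[-11.7,-5.4,0],[0,0,-4]],[0,[-11.7,-5.4,0],[0,0,-4]],[0,[-11.7,-5.4,0],[0,0,-4]],[0,[-11.7,-5.4,0],[0,0,-4]]])

```text
time: 18.15
eef_pos: [0.4647, 0.0093, 0.1264]
ee_rot: [-0.168, -3.136, 0.004]
force: [-5.9, -4.3, 8.4]
finger_gap: 0.012
```

Call:
servo_tool(deltas=[[0,[-11.7,-5.4,0],[0,0,-4]],[0,[-11.7,-5.4,0],[0,0,-4]],[0,[-11.7,-5.4,0],[0,0,-4]],[0,[-11.7,-5.4,0],[0,0,-4]],[0,[0,0,0],[0,0,0]]])

```text
time: 18.65
eef_pos: [0.5124, -0.0129, 0.1264]
ee_rot: [-0.268, 3.13, -0.005]
force: [-4.6, -5.1, 7.7]
finger_gap: 0.0121
```

```bash
python3 g.py;python3 - <<'E'
from h import *
s=manip.snapshot("side"); crop(s,"si6",200,160,360,330,4)
s=manip.snapshot("wrist"); crop(s,"w11",0,0,560,420,1.4)
E
```

```text
t 18.65 p [ 0.5124 -0.0129  0.1264] ty yaw 99.77 z [ 0.    -0.003 -1.   ] gap 0.0121 F [-4.6 -5.1  7.7] M [-0.7   0.67  0.04] q [-0.18  0.04  1.91 -0.    1.19 -1.92]
r 0.18511609521431205 gate deg 88.5926126391233
```

View pics/si6.png

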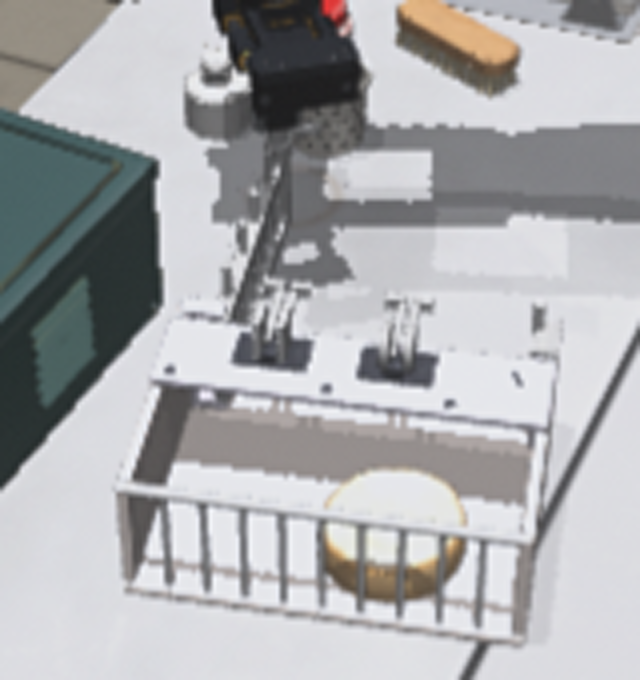

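View pics/w11.png

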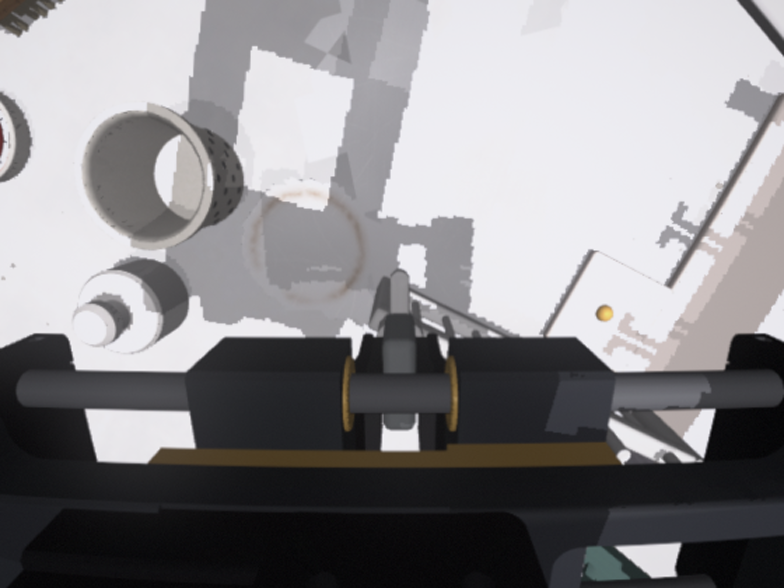

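Call:
servo_tool(deltas=[[0,[0,0,0],[0,0,0]],[0,[0,0,0],[0,0,0]],[0,[0,0,0],[0,0,0]],[0,[0,0,0],[0,0,0]],[0,[0,0,0],[0,0,0]]])

```text
time: 19.25
eef_pos: [0.5114, -0.0125, 0.1264]
ee_rot: [0.265, -3.13, 0.005]
force: [-2.6, -5.4, 5.2]
finger_gap: 0.0119
```

```bash
python3 g.py && python3 -c "
from rig import manip
print(manip.close_job())"
```

```text
t 19.25 p [ 0.5114 -0.0125  0.1264] ty yaw 99.67 z [-0.    -0.003 -1.   ] gap 0.0119 F [-2.6 -5.4  5.2] M [-0.79  0.53 -0.05] q [-0.18  0.04  1.91 -0.    1.19 -1.92]
r 0.18508564611931738 gate deg 88.26362206321008
the job is handed in; nothing more can be done
None
```

The gate is open at about 88°, held there by the grip on the handle, and I handed the job in at 19.25 s.

- **Handle:** turned first, until its tongue pointed at the mark. The wrist picture just before regripping showed tongue and mark in line.
- **Catches:** I squeezed the round-tabbed one first, to a finger gap of 21.4 mm, then the square-tabbed one, to 21.0 mm. Both should end at 22 mm, so the gap reads slightly low. Pictures afterwards, with the gate open, showed both tabs still pressed together.
- **Gate:** I regripped the handle and swung it out past the detent. The 88° comes from the arm's position. The side picture shows the gate wide open and agrees with that.
- **Forces:** the last reading was about 8 N at the wrist, and the highest I read was about 11 N.
- **Surroundings:** the cheese and the bystanders look unmoved in the last pictures.

One check was weak: my two-view height for the handle's top came out at 144 mm instead of 153 mm, because the two camera positions were too close together. I used the stated height to grip it, and the grip held on the first try. Nothing failed.

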